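Index the edge-paint stand to the red bottle

ROBOT

A 6-joint arm with a two-finger parallel gripper is mounted at the origin on a cart in front of the work surface, level with it; the furniture and walls round the work are solid. World frame = base frame: x ahead of the robot, y to its left, z up, the work surface at z = 0. Lengths are in m, angles in rad, forces in N, time in s.
With the tool pointing down it reaches from about 0.325 to 0.775 m from the base axis. Payload 5.5 kg.
Tool frame: the origin (TCP) lies midway between the tips of the shut fingers; the grasp point (between the pads) lies 19 mm behind it; z points along the fingers, y is the direction in which the jaws open and shut (so a half turn about z gives the same grasp; the last joint's range is limited). The gripper opens to 88 mm and grips with 3 to 60 N. Pads are 20 mm wide; open, the fingers measure 115 mm over their backs; the gripper's body (75 mm by 178 mm) begins 61 mm behind the grasp point.
Start: joints at [1.228, 0.091, 1.231, -0, 1.82, -0.057], TCP at [0.169, 0.576, 0.223] pointing down, gripper open.
Joint ranges: [-2.87, 2.87], [-0.86, 2.18], [0.17, 2.46], [-1.51, 4.65], [0.06, 2.69], [-2.65, 2.65]. Speed limits (rad/s): [2.57, 2.57, 3.01, 3.14, 3.14, 3.14].

INTERFACE

Orientations are given as a rotation vector (axis times angle).
In Python, from rig import observe, get_image, camera_info, sign_off gives the robot as it stands.
- The arm moves only by the shell command python3 -m creep 'ROWS' [FORCE]. ROWS is JSON, a list of rows, each an object with "offset": the shift along the tool's x, y, z in mm, a list of three; "rotation": the turn, a rotation vector about the tool's x, y, z in rad, a list of three; "grip": the closure, from 0 (fully open) to 1 (shut). In form: [{"offset": [x, y, z], "rotation": [rx, ry, rz], "grip": grip}, ...]. A call has 1 to 8 rows; each row is the pose to reach, as a shift and turn from the pose commanded when the call began, along the tool's axes at that moment; what a row does not reach only later rows make up. A row lasts 1/10 s, in which the tool goes at most 50 mm and 8.59 degrees, less where a joint would pass 70% of its speed; a pose out of reach is approached as far as the arm can. A call with a gripper value outside its range is refused whole. The fingers move at their own pace and stop on an object; FORCE is the grip in N (left out, the last holds). Time passes only in rows, so rows that repeat a pose let the fingers close. It gives the time, the measured TCP pose, the force and the opening at its end, in the units of the state.
- observe(): the state, without advancing time (a new reading comes with each control period).
- get_image(name): name is "side" or "top" or "wrist"; returns the picture (384x512x3 uint8, red, green, blue); there is no depth.
- camera_info(name): a dict with "camera_matrix" (3x3 intrinsics, pixels), "k1" (the pictures are not rectified: a ray, as slopes to the right and down, at radius r is drawn at 1 + k1 r^2 times it, then the intrinsics apply), "xyz" and "attitude" of the camera in the world; the wrist camera has in their place "T_tool_cam" (4x4, takes a point from camera to tool coordinates, whose origin is the TCP and whose axes are the flange's). Camera axes: x right, y up, looking along -z (the intrinsics and any distortion apply to the point x, -y, -z); pixel columns grow to the right and rows downward; lengths in m; the calibration is good to about 2 mm. A picture is of the moment at which its call begins: read the wrist's pose just before it. camera_info takes no time and is no camera call.
- sign_off(): hands the job in, once; it reports no verdict.
The state is a dict: "t": time; "joint_pos": joint angles; "qd": joint speeds; "joint_efforts": joint torques, N m; "position": TCP position; "orientation": TCP orientation; "contact_force": force on the tool from outside, world axes, zero at the start; "torque": the same for the moment, N m; "grip_width": finger opening in m.
Only numpy, scipy, OpenCV 4.12 (cv2) and the standard library are available. Lean on these libraries where they do the work, as an engineer would, in place of code of your own. Each camera call takes 0.05 s, during which the arm holds its last target. There are 200 camera calls.

TASK

Turn the edge-paint stand so that the red bottle comes to the front, by the white mark, where the brown one stands now: pull the sprung index pin up by its black knob, swing it round with the turntable, and let it snap fully home in the side hole. The side hole is not exactly where the drawing puts it, so feel for it, and do not force the pin sideways or down. Leave the bottles in their cups.

Things in the scene. Friction and masses are not known exactly. Their poses are not given: they have to be found in the camera images.
- paint_stand: fixed grey stand; origin on the vertical turning axis at bench height; its -x axis points to the front (white mark, home hole), +y and -y to its sides. Its wooden turntable (radius 88 mm, top 40 mm up) turns about z up to 72 degrees either way against dry friction, about 4 N at the knob, and stays where left. It has six cups, 22 mm high, 60 degrees apart, 55 mm from the axis
- index_pin: sprung index pin, 8 mm thick, round nose, upright in the turntable's arm 115 mm from the axis; swings with it. Origin at the nose: 22 mm up when fully home (home hole or side hole), 30 mm when it rests on the ring. Slides straight up 14 mm at most; its spring pulls down with 4.5 N at home, 8.7 N fully raised. It must never press on ring, block or hole wall, down or sideways, with more than 25 N
- pin_knob (a point): grip point of the pin's black pull knob, a plain upright cylinder 22 mm across and 32 mm high; this point is on its axis, 12 mm under its top, 20 mm above its lower end, 68 mm above the bench when the pin is fully home. The steel arm and boss below it are 21 mm wide and end 46 mm above the bench
- front_place (a point): fixed point of the stand in the middle of the front cup place, 55 mm from the turning axis, 76 mm above the bench: where the middle of the red bottle shall come
- red_mid (a point): middle (36 mm up) of the red paint bottle with black cap, 34 mm across, 72 mm high, loose in one of the two cups beside the front one, its foot 40 mm above the bench. Its top is 112 mm above the bench
- brown_mid (a point): middle of the like bottle of brown paint with white cap, in the front cup at the start
- black_mid (a point): middle of the like bottle of black paint with white cap, in the other cup beside the front one
- hole_pos_y (a point): the drawing's place for the side hole on the stand's +y side: 115 mm from the turning axis, 60 degrees from the front, on the flat top (30 mm up) of the aluminium ring sector. The real hole (11 mm across, 8 mm deep, brass collar) is on the same circle, but the ring was clamped by hand, so it lies 4 to 12 mm off along the arc, nearer the front or farther from it; the amount differs every time
- hole_neg_y (a point): the same for the side hole on the stand's -y side; both holes are in the one ring and shifted round the axis in the same sense. From the front to 16 degrees either side the steel home block covers the ring; its top is 31 mm up, 1 mm higher than the ring
Mind the look-alikes: they are no part of the job. Leave any blue look-alike of the part that bears red_mid alone.

How it is judged:
By the outcome, as a careful person would: the job done as asked, in the order asked, and still so for the second after the job is handed in, with the robot touching nothing.
It also fails if it takes over 42 s, if anything falls off the work surface, if the arm or the gripper's body presses on something with over 40 N, if the wrist force passes 120 N, or if a joint passes its speed limit or range.

## Working session

There is one attempt and no reset: what is moved stays moved. The work goes in short steps, Python scripts to look and compute and a shell command to move; the robot and the scene stay as the last step left them, time stands still between calls to the robot, and variables do not carry over. Pictures are saved under pics/ and viewed, about 8 in all and at most 12, crops included, and the job is handed in when it is done.

```bash
mkdir -p pics; ls
cat > h.py <<'E'
import numpy as np, cv2
from rig import observe,get_image,camera_info,sign_off
from scipy.spatial.transform import Rotation as R
def save(n,name):
    im=get_image(n); cv2.imwrite(f'pics/{name}.png',im[:,:,::-1]); return im
def campose(n,obs=None):
    c=camera_info(n)
    if 'T_tool_cam' in c:
        o=obs or observe(); T=np.eye(4);T[:3,:3]=R.from_rotvec(o['orientation']).as_matrix();T[:3,3]=o['position']
        T=T@np.array(c['T_tool_cam']); return c,T[:3,3],T[:3,:3]
    a=np.array(c['attitude'],float)
    Rm=a if a.shape==(3,3) else R.from_rotvec(a).as_matrix() if a.size==3 else R.from_quat(a).as_matrix()
    return c,np.array(c['xyz']),Rm
def ray(n,uv,obs=None):
    c,p,Rm=campose(n,obs);K=np.array(c['camera_matrix'])
    d=np.array([(uv[0]-K[0,2])/K[0,0],(uv[1]-K[1,2])/K[1,1]]);s=d.copy()
    for _ in range(20): s=d/(1+c['k1']*(s@s))
    return p,Rm@np.array([s[0],-s[1],-1])
def onz(n,uv,z,obs=None):
    p,d=ray(n,uv,obs);return p+d*(z-p[2])/d[2]
def proj(n,P,obs=None):
    c,p,Rm=campose(n,obs);K=np.array(c['camera_matrix']);q=Rm.T@(np.array(P)-p)
    s=np.array([q[0],-q[1]])/-q[2];s=s*(1+c['k1']*(s@s));return K[:2,:2]@s+K[:2,2]
E
python3 - <<'E'
from h import *
a=save('top','top1');b=save('side','side1')
cv2.imwrite('pics/both1.png',np.hstack([a,b])[:,:,::-1][:, :])
for n in('top','side','wrist'):print(n,camera_info(n))
print(observe())
E
```

```text
pics
top {'camera_matrix': array([[443.92142185,   0.        , 253.38521947],
       [  0.        , 443.92142185, 188.08633746],
       [  0.        ,   0.        ,   1.        ]]), 'k1': -0.003067671179718139, 'xyz': array([ 0.41598099, -0.27220377,  0.92317817]), 'attitude': array([ 0.04929287, -0.03654996, -1.57250191])}
side {'camera_matrix': array([[440.62024552,   0.        , 255.07680095],
       [  0.        , 440.62024552, 190.33712892],
       [  0.        ,   0.        ,   1.        ]]), 'k1': -0.158190683452114, 'xyz': array([ 0.28161171, -0.88861002,  0.63086192]), 'attitude': array([ 0.8484982 , -0.12567918, -0.3053209 ])}
wrist {'camera_matrix': array([[337.70303921,   0.        , 258.49392621],
       [  0.        , 337.70303921, 194.74533264],
       [  0.        ,   0.        ,   1.        ]]), 'k1': -0.07495677887403188, 'T_tool_cam': array([[ 5.02854112e-04,  9.68324801e-01,  2.49693464e-01,
         6.76462922e-02],
       [ 9.99999652e-01, -6.53187108e-04,  5.19209987e-04,
        -9.21619689e-04],
       [ 6.65860460e-04,  2.49693116e-01, -9.68324793e-01,
        -1.60830413e-01],
       [ 0.00000000e+00,  0.00000000e+00,  0.00000000e+00,
         1.00000000e+00]])}
{'t': 0.1, 'joint_pos': array([ 1.22829532e+00,  9.17959264e-02,  1.23175854e+00,  2.82955917e-05,
        1.81978928e+00, -5.66952477e-02]), 'qd': array([ 0.00041097, -0.00095816, -0.00028147, -0.00090885,  0.00242447,
        0.00136651]), 'joint_efforts': array([ 1.91135987e-03, -4.47856629e+01, -4.07570708e+01,  6.99351984e-02,
        2.84770079e-02, -9.51909988e-05]), 'position': array([0.16906051, 0.57541814, 0.22161646]), 'orientation': array([-4.47351961e-01, -3.10919976e+00,  2.68712698e-03]), 'contact_force': array([-0.30385868,  0.35299885, -0.21805259]), 'torque': array([-0.06038729, -0.00783982,  0.02441613]), 'grip_width': 0.08816323081782956}
```

View pics/top1.png

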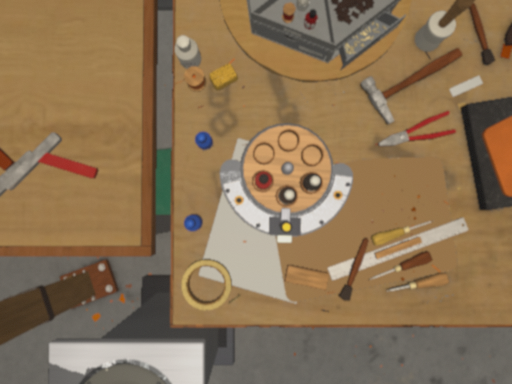

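View pics/side1.png

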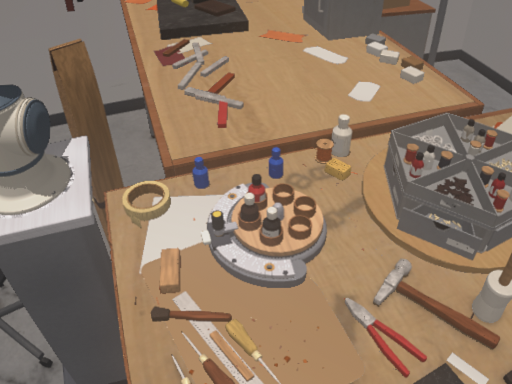

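The top view shows the stand at about (287,168), the knob at (286,228), brown in front at (288,196), red at (263,181) on the +y side and black at (312,182). So the pin has to swing to the -y side. Next I'll measure the centre, the pin and the brass collars.

Run:
```python
from h import *
a=cv2.imread('pics/top1.png');s=cv2.imread('pics/side1.png')
c1=cv2.resize(a[110:250,210:365],None,fx=3.2,fy=3.2,interpolation=cv2.INTER_CUBIC)
c2=cv2.resize(s[165:295,190:340],None,fx=2,fy=2,interpolation=cv2.INTER_CUBIC)
W=np.zeros((448,800,3),np.uint8);W[:c1.shape[0],:c1.shape[1]]=c1;W[:260,498:798]=c2;cv2.imwrite('pics/crop1.png',W)
# turntable: wood colour inside
for uv in[(287,168)]:print(onz('top',uv,.06))
print('knob',onz('top',(286.5,227),.080)); print('turntable edges', onz('top',(241,168),.04),onz('top',(333.5,168),.04),onz('top',(288,124),.04))
```

```text
[ 0.50228909 -0.33090891  0.06      ]
knob [ 0.38821366 -0.3279261   0.08      ]
turntable edges [ 0.50453961 -0.2404168   0.04      ] [ 0.50403849 -0.42497503  0.04      ] [ 0.59295544 -0.33481569  0.04      ]
```

View pics/crop1.png

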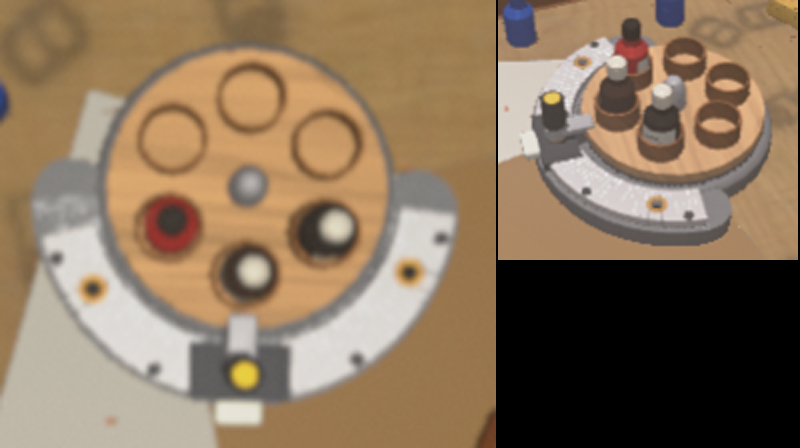

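The crop shows the brass collars at about (239,200) on the left and (338,195) on the right, and the knob's yellow top at (286.6,227). Next I'll take exact centroids and fit the axis.

Run:
```python
from h import *
a=cv2.imread('pics/top1.png');hsv=cv2.cvtColor(a,cv2.COLOR_BGR2HSV)
def cen(m,u,v,r):
    ys,xs=np.nonzero(m);k=np.hypot(xs-u,ys-v)<r;return (xs[k].mean(),ys[k].mean()),k.sum()
m=((hsv[...,1]>90)&(hsv[...,2]>100))
L=cen(m,239,200,6);Rr=cen(m,337.8,194.7,6);K=cen(((hsv[...,1]>150)&(hsv[...,0]>20)&(hsv[...,2]>150)),286.5,227,7)
print(L,Rr,K)
pl=onz('top',L[0],.03)[:2];pr=onz('top',Rr[0],.03)[:2];k=onz('top',K[0],.08)[:2]
print(pl,pr,k)
# axis: circle of radius 115 through the 2 holes and knob (lsq) + hub/table edge
from scipy.optimize import least_squares
s=least_squares(lambda c:[np.hypot(*(p-c))-.115 for p in(pl,pr,k)],[.503,-.331]);c=s.x
print('axis',c,s.fun)
def ang(p):d=p-c;return np.degrees(np.arctan2(d[1],d[0]))
print('angles',ang(pl),ang(pr),ang(k),'sep L,R from knob',(ang(pl)-ang(k))%360-360,(ang(pr)-ang(k))%360)
for n,p in (('rim',(263.75,153.4)),('rim',(288.4,140.3)),('rim',(311.9,155.3))):
  q=onz('top',p,.062)[:2];print(np.hypot(*(q-c)),ang(q))
S=cv2.imread('pics/side1.png');h2=cv2.cvtColor(S,cv2.COLOR_BGR2HSV)
k2=cen(((h2[...,1]>150)&(h2[...,0]>20)&(h2[...,2]>150)),217,214,7);print(k2,onz('side',k2[0],.08), proj('side',[*pr,.03]),proj('side',[*pl,.03]))
```

```text
((np.float64(238.47916666666666), np.float64(199.64583333333334)), np.int64(48)) ((np.float64(337.46938775510205), np.float64(194.6530612244898)), np.int64(49)) ((np.float64(286.07272727272726), np.float64(226.65454545454546)), np.int64(55))
[ 0.44160617 -0.23495649] [ 0.45121433 -0.4340421 ] [ 0.38886658 -0.32712192]
axis [ 0.50375924 -0.33173242] [ 1.55923776e-05  1.40786370e-05 -1.48703557e-05]
angles 122.71007379749929 -117.18443758703508 177.70202074285183 sep L,R from knob -54.99194694535254 65.11354167011308
0.05346585432920356 59.60705698730026
0.0526849184491278 -2.288841996477843
0.05296728230388928 -64.20734470486991
((np.float64(217.0), np.float64(212.0)), np.int64(2)) [ 0.39060292 -0.32038109  0.08      ] [269.53622473 267.82346639] [232.25663898 196.61608535]
```

```bash
cat >> h.py <<'E'
AX=np.array([.5038,-.3317]); A0=177.7
def pin(th,z,r=.115):
    "TCP target: pin swung th degrees from front (to -y side); returns pos, yaw of tool y"
    a=np.radians(A0+th);return [AX[0]+r*np.cos(a),AX[1]+r*np.sin(a),z],A0+th-270
def off(pos,yaw,o=None):
    "tool offset mm and rotation (rotvec) from the measured pose to a tool-down pose"
    o=o or observe();Rm=R.from_rotvec(o['orientation']).as_matrix()
    y=np.radians(yaw);Y=np.array([np.cos(y),np.sin(y),0]);Z=np.array([0,0,-1.]);T=np.c_[np.cross(Y,Z),Y,Z]
    print('off',np.round(Rm.T@(np.array(pos)-o['position'])*1e3,1),'rot',np.round(R.from_matrix(Rm.T@T).as_rotvec(),3))
def yaw(o):
    Y=R.from_rotvec(o['orientation']).as_matrix()[:,1];return np.degrees(np.arctan2(Y[1],Y[0]))
E
python3 - <<'E'
from h import *
print(pin(0,.2),pin(65.1,.05),yaw(observe()));off([.45,.06,.22],15)
E
```

```text
([np.float64(0.38889264456183875), np.float64(-0.3270848438587556), 0.2], -92.30000000000001) ([np.float64(0.4512337383882502), np.float64(-0.4339828829284992), 0.05], -27.200000000000017) 73.62494067787996
off [-414.9 -415.3    2.3] rot [-2.000e-03  1.000e-03  1.023e+00]
```

```bash
python3 -m creep '[{"offset":[-415,-415,2],"rotation":[0,0,1.02],"grip":0},{"offset":[-415,-415,2],"rotation":[0,0,1.02],"grip":0},{"offset":[-415,-415,2],"rotation":[0,0,1.02],"grip":0},{"offset":[-415,-415,2],"rotation":[0,0,1.02],"grip":0},{"offset":[-415,-415,2],"rotation":[0,0,1.02],"grip":0},{"offset":[-415,-415,2],"rotation":[0,0,1.02],"grip":0},{"offset":[-415,-415,2],"rotation":[0,0,1.02],"grip":0},{"offset":[-415,-415,2],"rotation":[0,0,1.02],"grip":0}]'
python3 -c "
from h import *
print(yaw(observe()));p,y=pin(0,.19);off([.44,-.03,.21],-50);off(p,y)"
```

```text
t: 0.9
position: [0.3611, 0.2227, 0.221]
orientation: [1.912, 2.492, -0.0]
contact_force: [1.6, 1.1, -0.7]
grip_width: 0.088
15.007108637643809
off [-264.5   10.8   11. ] rot [0.    0.    1.135]
off [-538.2 -115.5   31. ] rot [0.    0.    1.873]
```

```bash
python3 -m creep '[{"offset":[-264,10,11],"rotation":[0,0,1.135],"grip":0},{"offset":[-264,10,11],"rotation":[0,0,1.135],"grip":0},{"offset":[-264,10,11],"rotation":[0,0,1.135],"grip":0},{"offset":[-264,10,11],"rotation":[0,0,1.135],"grip":0},{"offset":[-264,10,11],"rotation":[0,0,1.135],"grip":0},{"offset":[-538,-115,31],"rotation":[0,0,1.873],"grip":0},{"offset":[-538,-115,31],"rotation":[0,0,1.873],"grip":0},{"offset":[-538,-115,31],"rotation":[0,0,1.873],"grip":0}]'
python3 -c "
from h import *
print(yaw(observe()));p,y=pin(0,.19);off(p,y)"
```

```text
t: 1.7
position: [0.4133, -0.1639, 0.2005]
orientation: [-2.987, -0.973, 0.0]
contact_force: [0.5, 0.8, -0.2]
grip_width: 0.0881
-53.92464631125827
off [-115.8  117.6   10.5] rot [-0.    0.    0.67]
```

```bash
python3 -m creep '[{"offset":[-116,118,10],"rotation":[0,0,0.67],"grip":0},{"offset":[-116,118,10],"rotation":[0,0,0.67],"grip":0},{"offset":[-116,118,10],"rotation":[0,0,0.67],"grip":0},{"offset":[-116,118,10],"rotation":[0,0,0.67],"grip":0},{"offset":[-116,118,10],"rotation":[0,0,0.67],"grip":0},{"offset":[-116,118,10],"rotation":[0,0,0.67],"grip":0}]'
python3 - <<'E'
from h import *
o=observe();p,y=pin(0,.19);off(p,y)
im=save('wrist','w1')
print('knob top proj',proj('wrist',[p[0],p[1],.08],o),'hole',proj('wrist',[*pin(65.1,.03)[0]],o),'axis',proj('wrist',[*AX,.06],o))
h=cv2.cvtColor(im,cv2.COLOR_RGB2HSV);m=(h[...,1]>150)&(h[...,0]>20)&(h[...,0]<40)&(h[...,2]>150)
n,l,st,c=cv2.connectedComponentsWithStats(m.astype(np.uint8))
for i in range(1,n):
  if st[i,4]>80:print(c[i],st[i,4],onz('wrist',c[i],.08,o))
E
```

```text
t: 2.3
position: [0.3902, -0.3264, 0.1902]
orientation: [-3.14, 0.057, 0.002]
contact_force: [-0.5, 0.7, -0.9]
grip_width: 0.0878
off [-1.3  0.8  0.2] rot [-0.001  0.001  0.004]
knob top proj [258.16651846 193.80625091] hole [370.14869834 112.05450495] axis [258.78941004  50.45379299]
[257.55454545 194.72727273] 220 [ 0.38812375 -0.32654978  0.08      ]
```

View pics/w1.png

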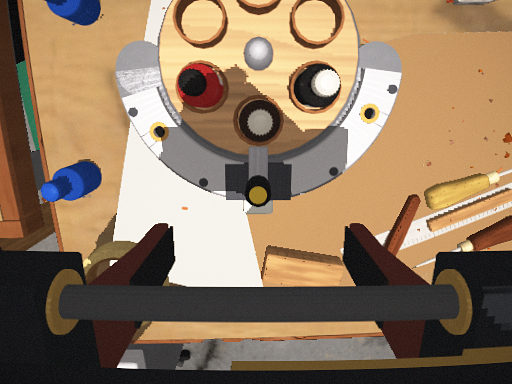

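The wrist view puts the knob at (258,195) and the right collar at (370,113), both within about 1 px of prediction. The fingers are clear, so I'll go down and grip.

```bash
python3 -m creep '[{"offset":[-1.5,0.5,50],"rotation":[0,0,0],"grip":0},{"offset":[-1.5,0.5,95],"rotation":[0,0,0],"grip":0},{"offset":[-1.5,0.5,125],"rotation":[0,0,0],"grip":0},{"offset":[-1.5,0.5,140],"rotation":[0,0,0],"grip":0},{"offset":[-1.5,0.5,140],"rotation":[0,0,0],"grip":0.5},{"offset":[-1.5,0.5,140],"rotation":[0,0,0],"grip":0.7},{"offset":[-1.5,0.5,140],"rotation":[0,0,0],"grip":0.7}]' 35
python3 -c "
from h import *
o=observe();print(o['position'],yaw(o),o['contact_force'])"
```

```text
t: 3.05
position: [0.3904, -0.3272, 0.0536]
orientation: [3.138, -0.053, 0.005]
contact_force: [-0.1, 0.6, 0.2]
grip_width: 0.0671
[ 0.39040126 -0.32717761  0.05363367] -91.92213562824045 [-0.13488788  0.57513309  0.19878141]
```

```bash
python3 -m creep '[{"offset":[0,0,0],"rotation":[0,0,0],"grip":0.9},{"offset":[0,0,0],"rotation":[0,0,0],"grip":0.9},{"offset":[0,0,0],"rotation":[0,0,0],"grip":0.9},{"offset":[0,0,0],"rotation":[0,0,0],"grip":0.9},{"offset":[0,0,0],"rotation":[0,0,0],"grip":0.9},{"offset":[0,0,0],"rotation":[0,0,0],"grip":0.9},{"offset":[0,0,0],"rotation":[0,0,0],"grip":0.9},{"offset":[0,0,0],"rotation":[0,0,0],"grip":0.9}]' 35
python3 -c "
from h import *
o=observe();print(o['position'],yaw(o),o['contact_force'],o['grip_width'])"
```

```text
t: 3.85
position: [0.3892, -0.3261, 0.051]
orientation: [-3.141, 0.054, 0.0]
contact_force: [-0.6, 1.5, 1.2]
grip_width: 0.0213
[ 0.38921259 -0.32609107  0.05101989] -91.95457122112535 [-0.63146197  1.51266826  1.22348613] 0.021280228078000063
```

```bash
python3 -m creep '[{"offset":[0,0,-2],"rotation":[0,0,0],"grip":0.9},{"offset":[0,0,-5],"rotation":[0,0,0],"grip":0.9},{"offset":[0,0,-8],"rotation":[0,0,0],"grip":0.9},{"offset":[0,0,-11],"rotation":[0,0,0],"grip":0.9},{"offset":[0,0,-11.5],"rotation":[0,0,0],"grip":0.9},{"offset":[0,0,-11.5],"rotation":[0,0,0],"grip":0.9}]' 35
python3 - <<'E'
from h import *
o=observe();print(o['position'],yaw(o),o['contact_force'],o['grip_width'])
p0=o['position'].copy()
# knob radius as held, relative offsets in tool frame for swing
Rm=R.from_rotvec(o['orientation']).as_matrix()
d=p0[:2]-AX;r=np.hypot(*d);a=np.arctan2(d[1],d[0]);print('r',r,'ang',np.degrees(a))
for t in(8,16,24,32,40,48,56,60):
  b=a+np.radians(t);q=AX+.115*np.array([np.cos(b),np.sin(b)])-(AX+.115*np.array([np.cos(a),np.sin(a)]))
  print(t,np.round(Rm.T@np.array([*q,0])*1e3,1),round(np.radians(t),3))
E
```

```text
t: 4.45
position: [0.3892, -0.3261, 0.0622]
orientation: [-3.141, 0.054, 0.001]
contact_force: [1.8, 0.3, -7.9]
grip_width: 0.0212
[ 0.38915338 -0.32605783  0.06222477] -91.95460846620558 [ 1.76309819  0.26288672 -7.85806661] 0.021240134645875153
r 0.1147853698945481 ang 177.18254479011404
8 [ 0.9 16.  -0. ] 0.14
16 [ 4.  31.8 -0. ] 0.279
24 [ 9.2 46.9 -0. ] 0.419
32 [16.6 61.2 -0. ] 0.559
40 [25.8 74.3 -0.1] 0.698
48 [36.8 86.  -0.1] 0.838
56 [49.3 96.1 -0.1] 0.977
60 [ 5.600e+01  1.004e+02 -1.000e-01] 1.047
```

```bash
python3 -m creep '[{"offset":[0.2,8,0],"rotation":[0,0,-0.07],"grip":0.9},{"offset":[0.9,16,0],"rotation":[0,0,-0.14],"grip":0.9},{"offset":[2.2,23.9,0],"rotation":[0,0,-0.209],"grip":0.9},{"offset":[4,31.8,0],"rotation":[0,0,-0.279],"grip":0.9},{"offset":[6.3,39.4,0],"rotation":[0,0,-0.349],"grip":0.9},{"offset":[9.2,46.9,0],"rotation":[0,0,-0.419],"grip":0.9},{"offset":[12.7,54.2,0],"rotation":[0,0,-0.489],"grip":0.9},{"offset":[16.6,61.2,0],"rotation":[0,0,-0.559],"grip":0.9}]' 35
python3 - <<'E'
from h import *
o=observe();p0=o['position'].copy();print(p0,yaw(o),o['contact_force'],o['grip_width'])
d=p0[:2]-AX;print('r',np.hypot(*d),'ang',np.degrees(np.arctan2(d[1],d[0]))%360-177.18)
E
```

```text
t: 5.25
position: [0.4038, -0.3865, 0.0615]
orientation: [-3.028, -0.819, -0.0]
contact_force: [2.5, 5.9, -8.2]
grip_width: 0.0214
[ 0.40383678 -0.38647283  0.06151083] -59.737825456553495 [ 2.51301043  5.91233464 -8.24141404] 0.021356560326515336
r 0.1139855636725043 ang 31.539648264972527
```

```bash
python3 -m creep '[{"offset":[0.2,8,0],"rotation":[0,0,-0.07],"grip":0.9},{"offset":[0.9,16,0],"rotation":[0,0,-0.14],"grip":0.9},{"offset":[2.2,23.9,0],"rotation":[0,0,-0.209],"grip":0.9},{"offset":[4,31.8,0],"rotation":[0,0,-0.279],"grip":0.9},{"offset":[6.3,39.4,0],"rotation":[0,0,-0.349],"grip":0.9},{"offset":[9.2,46.9,0],"rotation":[0,0,-0.419],"grip":0.9},{"offset":[12.7,54.2,0],"rotation":[0,0,-0.489],"grip":0.9},{"offset":[12.7,54.2,0],"rotation":[0,0,-0.489],"grip":0.9}]' 35
python3 - <<'E'
from h import *
o=observe();p0=o['position'].copy();print(p0,yaw(o),o['contact_force'],o['grip_width'])
d=p0[:2]-AX;print('r',np.hypot(*d),'ang',np.degrees(np.arctan2(d[1],d[0]))%360-177.18)
im=save('wrist','w2')
print(proj('wrist',[*pin(65.1,.03)[0]],o),proj('wrist',p0+[0,0,.03],o))
E
```

```text
t: 6.05
position: [0.4426, -0.4268, 0.061]
orientation: [-2.74, -1.527, -0.002]
contact_force: [4.6, 4.3, -8.1]
grip_width: 0.0213
[ 0.44257076 -0.42679986  0.0610001 ] -31.740644052979924 [ 4.59542433  4.29438496 -8.06483922] 0.02132274675692783
r 0.11310615974546032 ang 60.04488120176279
[276.36406951 225.48934875] [257.21945631 269.78647955]
```

View pics/w2.png

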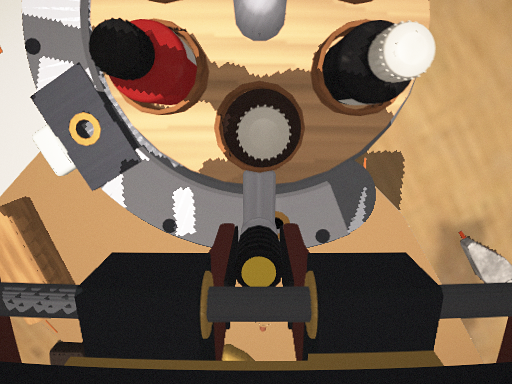

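The wrist view shows the pin upright in the fingers, knob top at (258,270). The collar peeks out ahead at about (283,217), and all three bottles are in their cups. I'll lower almost to the ring, relieve the radial load, and open to a loose cage so the spring does the pressing.

```bash
python3 -m creep '[{"offset":[1.0,0,0.7],"rotation":[0,0,0],"grip":0.9},{"offset":[1.7,0,1.2],"rotation":[0,0,0],"grip":0.9},{"offset":[1.7,0,1.2],"rotation":[0,0,0],"grip":0.67},{"offset":[1.7,0,1.2],"rotation":[0,0,0],"grip":0.67},{"offset":[1.7,0,1.2],"rotation":[0,0,0],"grip":0.67}]' 35
python3 - <<'E'
from h import *
from scipy.optimize import least_squares
o=observe();p0=o['position'].copy();print(p0,yaw(o),o['contact_force'],o['grip_width'])
P=np.array([[.3892,-.3261],[.4038,-.3865],[.4426,-.4268]])
s=least_squares(lambda c:np.hypot(*(P-c).T)-.115,AX);print(s.x,s.fun)
a=np.degrees(np.arctan2(*(P-s.x).T[::-1]))%360;print(a)
h=np.array([.45121,-.43404]);print(np.hypot(*(h-s.x)),np.degrees(np.arctan2(*(h-s.x)[::-1]))%360)
E
```

```text
t: 6.6
position: [0.4431, -0.4281, 0.0632]
orientation: [2.744, 1.523, 0.0]
contact_force: [0.6, -0.7, 0.8]
grip_width: 0.0287
[ 0.44305503 -0.4280967   0.06316733] -31.940934893500913 [ 0.64809137 -0.68472169  0.82609791] 0.02865964155979126
[ 0.5040349  -0.32972573] [-0.00010788  0.00019702 -0.00011893]
[178.19157539 209.52774314 237.67171432]
0.11692705506834956 243.14227787682788
```

```bash
python3 -m creep '[{"offset":[0,1.5,0],"rotation":[0,0,-0.013],"grip":0.67},{"offset":[0,3,0],"rotation":[0,0,-0.026],"grip":0.67},{"offset":[0.1,4.5,0],"rotation":[0,0,-0.039],"grip":0.67},{"offset":[0.2,6,0],"rotation":[0,0,-0.052],"grip":0.67},{"offset":[0.2,7,0],"rotation":[0,0,-0.061],"grip":0.67},{"offset":[0.3,8,0],"rotation":[0,0,-0.07],"grip":0.67},{"offset":[0.3,9,0],"rotation":[0,0,-0.078],"grip":0.67},{"offset":[0.4,9,0],"rotation":[0,0,-0.078],"grip":0.67}]' 35
python3 - <<'E'
from h import *
o=observe();p0=o['position'].copy();print(p0,yaw(o),o['contact_force'],o['grip_width'])
print('moved',(p0-[.44306,-.4281,.06317])@np.array([.845,-.534,0])*1e3)
E
```

```text
t: 7.4
position: [0.4505, -0.4317, 0.0613]
orientation: [-2.685, -1.632, 0.001]
contact_force: [-0.5, 0.3, -0.6]
grip_width: 0.0292
[ 0.45051886 -0.43170121  0.06126432] -27.421917012504363 [-0.45102412  0.25583744 -0.62162966] 0.029157846200755
moved 8.225784166532195
```

Run:
```python
from h import *
o=observe();im=save('wrist','w3')
W=np.hstack([im[120:320,160:360],cv2.imread('pics/w2.png')[120:320,160:360,::-1]])
cv2.imwrite('pics/w3c.png',cv2.resize(W,None,fx=2,fy=2)[:,:,::-1])
print(o['contact_force'])
for z in(.080,.088): print(proj('wrist',[*o['position'][:2],z],o))
```

```text
[-0.45102412  0.25583744 -0.62162966]
[257.64991758 258.59138856]
[257.6159888  266.50816402]
```

View pics/w3c.png

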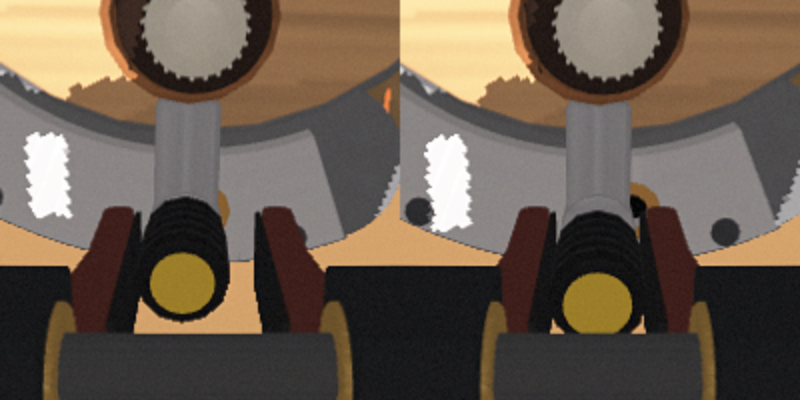

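The knob rests against the trailing finger and has moved with it. The collar still shows a little ahead of the boss, so the pin is not yet over the hole. I'll go on slowly.

```bash
python3 -m creep '[{"offset":[0,0.8,0],"rotation":[0,0,-0.007],"grip":0.67},{"offset":[0,1.6,0],"rotation":[0,0,-0.014],"grip":0.67},{"offset":[0.1,2.4,0],"rotation":[0,0,-0.021],"grip":0.67},{"offset":[0.1,3.2,0],"rotation":[0,0,-0.028],"grip":0.67},{"offset":[0.1,4,0],"rotation":[0,0,-0.035],"grip":0.67}]' 35
python3 - <<'E'
from h import *
o=observe();p0=o['position'].copy()
T=lambda o:R.from_rotvec(o['orientation']).as_matrix()[:,1]
print(p0,o['contact_force'],'tang',o['contact_force']@T(o),'moved',(p0-[.44306,-.4281,.06317])@np.array([.845,-.534,0])*1e3)
E
```

```text
t: 7.95
position: [0.454, -0.4331, 0.0614]
orientation: [-2.655, -1.678, 0.0]
contact_force: [-2.2, 1.9, 1.1]
grip_width: 0.0288
[ 0.45403958 -0.43307514  0.06136733] [-2.22629875  1.8741862   1.13374708] tang -2.8160494408178485 moved 11.934473994450286
```

```bash
for i in 1 ; do python3 -m creep '[{"offset":[0,0.7,0],"rotation":[0,0,-0.006],"grip":0.67},{"offset":[0,1.4,0],"rotation":[0,0,-0.012],"grip":0.67},{"offset":[0,1.4,0],"rotation":[0,0,-0.012],"grip":0.67}]' 35; done
python3 - <<'E'
from h import *
o=observe();p0=o['position'].copy()
T=lambda o:R.from_rotvec(o['orientation']).as_matrix()[:,1]
print(p0,o['contact_force'],'tang',o['contact_force']@T(o),'moved',(p0-[.44306,-.4281,.06317])@np.array([.845,-.534,0])*1e3)
b=observe()
im=save('wrist','w4');h=cv2.cvtColor(im,cv2.COLOR_RGB2HSV)
for nm,I in(('w3',cv2.imread('pics/w3.png')[:,:,::-1]),('w4',im)):
  h=cv2.cvtColor(np.ascontiguousarray(I),cv2.COLOR_RGB2HSV);m=(h[...,1]>140)&(h[...,0]>20)&(h[...,0]<40)&(h[...,2]>100)
  n,l,st,c=cv2.connectedComponentsWithStats(m.astype(np.uint8))
  for i in range(1,n):
    if st[i,4]>150 and 200<c[i][0]<310:print(nm,c[i],st[i],[onz('wrist',c[i],z,o) for z in(.08,.088)] if nm=='w4' else '')
E
```

```text
t: 8.25
position: [0.4554, -0.4338, 0.0614]
orientation: [-2.645, -1.694, 0.0]
contact_force: [-3.6, 2.6, 2.3]
grip_width: 0.0288
[ 0.45541529 -0.4337661   0.06137207] [-3.5640397   2.56704989  2.29966947] tang -4.312367760265988 moved 13.46592128220624
w3 [250.71261378 261.20286086] [235 246  32  31 769] 
w4 [250.32337662 261.57532468] [235 247  32  30 770] [array([ 0.45165924, -0.4337713 ,  0.08      ]), array([ 0.45345563, -0.43036628,  0.088     ])]
```

```bash
python3 -m creep '[{"offset":[0,0.5,0],"rotation":[0,0,-0.005],"grip":0.67},{"offset":[0,1.0,0],"rotation":[0,0,-0.009],"grip":0.67},{"offset":[0,1.0,0],"rotation":[0,0,-0.009],"grip":0.67}]' 35
cat > chk.py <<'E'
from h import *
o=observe();p0=o['position'].copy();Y=R.from_rotvec(o['orientation']).as_matrix()[:,1]
print('tang',o['contact_force']@Y,'moved',(p0-[.44306,-.4281,.06317])@np.array([.845,-.534,0])*1e3)
I=get_image('wrist');cv2.imwrite('pics/last.png',I[:,:,::-1])
h=cv2.cvtColor(I,cv2.COLOR_RGB2HSV);m=(h[...,1]>140)&(h[...,0]>20)&(h[...,0]<40)&(h[...,2]>100)
n,l,st,c=cv2.connectedComponentsWithStats(m.astype(np.uint8))
for i in range(1,n):
    if st[i,4]>150 and 200<c[i][0]<310:print(c[i],st[i])
E
python3 chk.py
```

```text
t: 8.6
position: [0.4557, -0.4338, 0.0613]
orientation: [-2.637, -1.705, 0.001]
contact_force: [-5.9, 3.8, 4.3]
grip_width: 0.0294
tang -6.912067846867933 moved 13.724434108436267
[249.90091265 261.66623207] [234 247  33  30 767]
```

Run:
```python
from h import *
s=get_image('side')[170:300,190:350]; w=cv2.imread('pics/last.png')[130:330,180:340,::-1]
A=cv2.resize(s,(480,390),interpolation=cv2.INTER_CUBIC);B=cv2.resize(w,(312,390))
cv2.imwrite('pics/c5.png',np.hstack([A,B])[:,:,::-1])
```

```text
(no output)
```

View pics/c5.png

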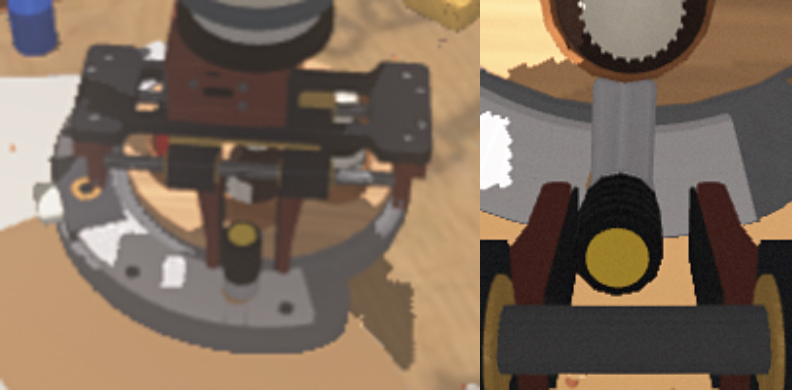

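Run:
```python
from h import *
o=observe();print(o['contact_force'],o['position'],o['torque'])
I=get_image('side');h=cv2.cvtColor(I,cv2.COLOR_RGB2HSV);m=(h[...,1]>120)&(h[...,0]>20)&(h[...,0]<40);m[:,:260]=0;m[:,285:]=0;m[:240]=0;m[256:]=0
ys,xs=np.nonzero(m);uv=(xs.mean(),ys.mean());print(uv,len(xs))
p1,d1=ray('side',uv);p2,d2=ray('wrist',(249.9,261.7),o)
A=np.c_[d1,-d2];t=np.linalg.lstsq(A,p2-p1,rcond=None)[0];print(p1+d1*t[0],p2+d2*t[1])
q=o['position'];Y=R.from_rotvec(o['orientation']).as_matrix()[:,1]
k=q-Y*.0035
for z in(.08,.084,.088):print(z,proj('side',[k[0],k[1],z]),proj('wrist',[k[0],k[1],z],o))
```

```text
[-5.81651451  4.18328964  3.3668678 ] [ 0.4556851  -0.43380146  0.06129686] [ 0.70784695  1.15714886 -0.04657564]
(np.float64(270.18518518518516), np.float64(247.7037037037037)) 54
[ 0.45205477 -0.43322233  0.08136039] [ 0.45206288 -0.43322578  0.08136005]
0.08 [270.24975183 247.81664421] [250.0482123  258.47819571]
0.084 [270.27835755 246.20834173] [249.8218649  262.32677355]
0.088 [270.30711286 244.58763239] [249.58391125 266.37443413]
```

```bash
python3 -m creep '[{"offset":[0,-1.5,0],"rotation":[0,0,0],"grip":0.67},{"offset":[0,-3,0],"rotation":[0,0,0],"grip":0.6},{"offset":[0,-3,0],"rotation":[0,0,0],"grip":0.6}]' 35; python3 chk.py
python3 - <<'E'
from h import *
s=get_image('side');cv2.imwrite('pics/s6.png',s[:,:,::-1])
s1=cv2.imread('pics/side1.png')[:,:,::-1]
f=lambda i,u,v:cv2.resize(i[v:v+56,u:u+56],(400,400),interpolation=cv2.INTER_CUBIC)
cv2.imwrite('pics/c6.png',np.hstack([f(s,243,232),f(s1,190,197)])[:,:,::-1])
print('scale 7.14, origin now (243,232), before (190,197)')
k=np.array([.4522,-.4328]);k0=np.array([.3886,-.3267])
for nm,k,u0 in(('now',k,(243,232)),('home',k0,(190,197))):
  for z in(.03,.046,.048,.056,.08,.088):print(nm,z,np.round((proj('side',[*k,z])-u0)*400/56))
E
```

```text
t: 9.05
position: [0.4541, -0.4334, 0.0614]
orientation: [2.637, 1.705, 0.001]
contact_force: [-0.0, -0.6, -0.1]
grip_width: 0.0351
tang 0.2437457215169208 moved 12.1287358642627
[253.57347204 261.12093628] [238 246  32  31 769]
scale 7.14, origin now (243,232), before (190,197)
now 0.03 [192. 251.]
now 0.046 [192. 209.]
now 0.048 [193. 203.]
now 0.056 [193. 182.]
now 0.08 [194. 115.]
now 0.088 [194.  92.]
home 0.03 [205. 262.]
home 0.046 [201. 220.]
home 0.048 [200. 214.]
home 0.056 [198. 193.]
home 0.08 [192. 125.]
home 0.088 [189. 102.]
```

View pics/c6.png

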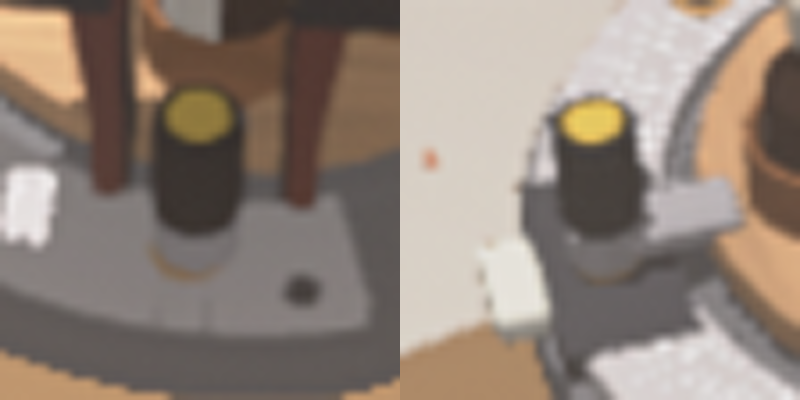

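Knob top, knob underside and boss now sit exactly as they did at the home hole, with no gap under the knob and the top at z≈0.080. The collar peeks out under the boss. As a feel test I'll push gently back with the leading finger.

```bash
python3 -m creep '[{"offset":[0,-3,0],"rotation":[0,0,0],"grip":0.6},{"offset":[0,-6,0],"rotation":[0,0,0],"grip":0.6},{"offset":[0,-8,0],"rotation":[0,0,0],"grip":0.6},{"offset":[0,-9,0],"rotation":[0,0,0],"grip":0.6},{"offset":[0,-10,0],"rotation":[0,0,0],"grip":0.6},{"offset":[0,-10,0],"rotation":[0,0,0],"grip":0.6}]' 35; python3 chk.py; python3 -m creep '[{"offset":[0,-1,0],"rotation":[0,0,0],"grip":0.6},{"offset":[0,-2,0],"rotation":[0,0,0],"grip":0.6},{"offset":[0,-2,0],"rotation":[0,0,0],"grip":0.6}]'; python3 chk.py
```

```text
t: 9.75
position: [0.4449, -0.4292, 0.0614]
orientation: [2.637, 1.705, 0.001]
contact_force: [2.9, -2.0, -2.5]
grip_width: 0.035
tang 3.4382291843365014 moved 2.106528072943102
[273.2974026  261.24415584] [258 247  32  30 770]
t: 10.1
position: [0.4429, -0.4283, 0.0614]
orientation: [2.638, 1.705, 0.0]
contact_force: [4.3, -3.1, -2.0]
grip_width: 0.0354
tang 5.171930960031486 moved -0.00933828009319176
[273.44328553 260.8422425 ] [258 246  32  31 767]
```

```bash
python3 -m creep '[{"offset":[0,-0.7,0],"rotation":[0,0,0],"grip":0.6},{"offset":[0,-1.5,0],"rotation":[0,0,0],"grip":0.6},{"offset":[0,-1.5,0],"rotation":[0,0,0],"grip":0.6}]'; python3 chk.py
```

```text
t: 10.45
position: [0.4425, -0.4281, 0.0615]
orientation: [2.636, 1.704, 0.002]
contact_force: [6.8, -4.4, -4.8]
grip_width: 0.0357
tang 8.000803067000861 moved -0.4372758011991483
[273.98958333 260.77473958] [258 246  33  30 768]
```

A wall is felt on both sides (about 7 to 8 N at each stop, roughly 3.5 mm of play), so the pin is in the hole. I'll back off, centre the fingers and withdraw upward.

```bash
python3 -m creep '[{"offset":[0,5,0],"rotation":[0,0,0],"grip":0.5},{"offset":[0,8,0],"rotation":[0,0,0],"grip":0.4},{"offset":[0,8,0],"rotation":[0,0,0],"grip":0.3},{"offset":[0,8,-15],"rotation":[0,0,0],"grip":0.3},{"offset":[0,8,-40],"rotation":[0,0,0],"grip":0.3},{"offset":[0,8,-80],"rotation":[0,0,0],"grip":0.3},{"offset":[0,8,-120],"rotation":[0,0,0],"grip":0.3},{"offset":[0,8,-150],"rotation":[0,0,0],"grip":0.3}]'
python3 -m creep '[{"offset":[-40,0,0],"rotation":[0,0,0],"grip":0},{"offset":[-80,0,0],"rotation":[0,0,0],"grip":0},{"offset":[-80,0,0],"rotation":[0,0,0],"grip":0},{"offset":[-80,0,0],"rotation":[0,0,0],"grip":0}]'
python3 - <<'E'
from h import *
o=observe();print(o['position'],o['contact_force'])
t=get_image('top');s=get_image('side')
cv2.imwrite('pics/top9.png',t[:,:,::-1]);cv2.imwrite('pics/side9.png',s[:,:,::-1])
A=cv2.resize(t[115:245,215:355],(400,371),interpolation=cv2.INTER_CUBIC);B=cv2.resize(s[165:295,195:335],(400,371),interpolation=cv2.INTER_CUBIC)
cv2.imwrite('pics/c9.png',np.hstack([A,B])[:,:,::-1])
E
```

```text
t: 11.3
position: [0.4486, -0.4309, 0.216]
orientation: [2.636, 1.703, 0.001]
contact_force: [-0.2, -0.2, 1.0]
grip_width: 0.0616
t: 11.7
position: [0.4152, -0.5041, 0.212]
orientation: [-2.639, -1.703, -0.001]
contact_force: [-0.2, 0.4, 0.2]
grip_width: 0.087
[ 0.41521964 -0.50405788  0.21195324] [-0.23569079  0.42166033  0.15443377]
```

View pics/c9.png

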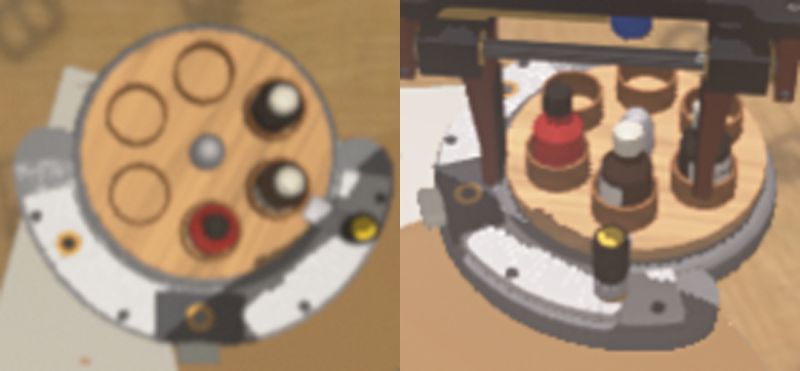

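Run:
```python
from h import *
def yc(f,u,v,r=7):
    h=cv2.cvtColor(cv2.imread(f),cv2.COLOR_BGR2HSV);m=(h[...,1]>120)&(h[...,0]>20)&(h[...,0]<40)&(h[...,2]>90)
    ys,xs=np.nonzero(m);k=np.hypot(xs-u,ys-v)<r;return (xs[k].mean(),ys[k].mean()),k.sum()
def tri(a,b):
    p1,d1=ray('top',a);p2,d2=ray('side',b);t=np.linalg.lstsq(np.c_[d1,-d2],p2-p1,rcond=None)[0];return p1+d1*t[0],p2+d2*t[1]
for nm,ft,fs,a,b in(('start','top1','side1',(286,227),(217,213.7)),('end','top9','side9',(342,195),(268.5,248))):
    A,n=yc(f'pics/{ft}.png',*a);B,m=yc(f'pics/{fs}.png',*b);print(nm,A,n,B,m,*tri(A,B))
    C=np.array([.504,-.3305])
    for z in(.08,.088):
        q=onz('top',A,z);print(z,q,np.hypot(*(q[:2]-C)),np.degrees(np.arctan2(*(q[:2]-C)[::-1]))%360,proj('side',q))
q=onz('top',(337.47,194.65),.03);print('hole',np.hypot(*(q[:2]-C)),np.degrees(np.arctan2(*(q[:2]-C)[::-1]))%360)
```

```text
start (np.float64(285.95652173913044), np.float64(226.68115942028984)) 69 (np.float64(216.475), np.float64(213.625)) 40 [ 0.38889284 -0.32674865  0.08236155] [ 0.3881739  -0.32659919  0.08237501]
0.08 [ 0.38881676 -0.32690185  0.08      ] 0.11523942898728536 178.2107482846706 [216.95660457 214.60569535]
0.088 [ 0.38907449 -0.32638288  0.088     ] 0.11499923323564312 177.94829871150756 [216.71078325 211.16589797]
end (np.float64(342.01666666666665), np.float64(194.58333333333334)) 60 (np.float64(268.16), np.float64(247.66)) 50 [ 0.44925535 -0.43312177  0.0825151 ] [ 0.44858535 -0.43294816  0.08245535]
0.08 [ 0.44935491 -0.4336032   0.08      ] 0.11668914784482913 242.07623850016694 [268.71797337 248.81303686]
0.088 [ 0.44903826 -0.43207186  0.088     ] 0.11548868453443642 241.5816522082037 [268.26981611 244.97358635]
hole 0.11621925040891427 242.9905518493772
```

The knob's two-view height is the same as at the home hole (0.0825 against 0.0824), its angle is within the hole's play, and the robot is clear.

```bash
python3 -c "
from rig import *
print(sign_off())"
```

```text
the job is handed in; nothing more can be done
None
```

The red bottle is at the front by the white mark and the index pin is home in the side hole on the stand's -y side. I handed the job in at about 12 s on the robot clock. No verdict came back.

**What I did:** I gripped the knob and raised the pin about 11 mm, feeling the expected 7.9 N of spring. I swung it over the home block to about 60°. There I opened the fingers to a loose cage, so the spring alone pressed the pin on the ring, and nudged it along until it dropped in. The hole is at about 65° from the front, roughly 10 mm farther than drawn.

**Last checks:**
- **Pin height:** the knob-top height from two views is 82.5 mm, against 82.4 mm when it was home at the start. The view reads about 2 mm high, but the match means the pin is fully down.
- **Pin in the hole:** a gentle push each way met a wall at about 7–8 N with about 3.5 mm of play. The largest sideways force I read was about 8 N; the limit is 25 N.
- **Bottles:** all three are in their cups and the gripper touches nothing.

**What disagreed or is uncertain:**
- The play I felt is slightly more than the 3 mm clearance, probably from the arm flexing.
- The final knob angle is about 1° short of the hole angle measured from the picture. That is about that play, because I last pushed the pin towards the front.
- I did not see the moment it snapped in; the wrist view did not show the drop.

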